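# Pin the candling magnifier over the lamp

## Task

Slide the magnifier's carriage along its rail all the way to its stop, so that its lens is over the candling lamp and the holes line up. Then take the ball-lock pin from its wooden block with both its side buttons squeezed in, slide it fully home through the lined-up holes, feeling for the hole gently and never forcing the pin (keep it under 35 N), and let go so that the buttons spring out and the balls lock it there. Leave the lamp, egg cups, egg flat and scoop alone.

Things in the scene. Friction and masses are not known exactly. Their poses are not given: they have to be found in the camera images.
- stand: Grey enamel magnifier stand, fixed. Origin on the table; x across the rail, away from the robot; y along the rail to the stop and lamp. Foot plate 10 mm thick, x -85 to 115, y -160 to 115 mm. The mount with rail, tongue and carriage is bolted rigidly on it through slots along x, -10 to +10 mm from the nominal place: this shift is NOT measured, and all parts on the foot shift with it in x.
- stand_hole (a point): NOMINAL mouth of the lined-up holes, at x 0, y 30, z 71 mm of the stand; the true mouth is off by the unmeasured shift of up to 10 mm along the stand's x. The carriage's fork has two level 8 mm steel cheeks (44 mm wide in y, ending 22 mm before the hole), top faces flat at z 71, underside z 45; each has a vertical 16 mm hole. Clear below down to z 16 mm.
- stand_rail (a point): NOMINAL point over the rail (x 70, y 30, z 71 mm of the stand). The carriage's saddle, 44 mm wide in x and 130 mm in y, top z 71, runs there. On it, at x 70: a round push post, 18 mm thick, z 71 to 115, 50 mm to -y of the fork hole; a 16 mm column to z 230, 50 mm to +y of the fork hole, carrying the 110 mm lens further to +y at z 225 mm.
- carriage (a joint): Place of the carriage on the rail in m: 0 at its -y end, 0.100 at the rigid stop; grows to the stand's +y. Fork hole at stand y = -70 mm + this value. A fixed steel tongue with the same 16 mm hole at y 30 mm lies between the cheeks at the stop, hidden by the upper cheek; short of the stop it blocks the hole. Friction about 2.5 N; it stays where it is left.
- pin: Steel ball-lock pin, about 145 g, upright in its block. Origin: nose centre (lowest point), z up the shank. Shank 14 mm thick, 44 mm from nose to the underside of a 28 mm collar 5 mm thick; nose bevelled 1.5 mm. Two balls near the nose stick out 3.5 mm at its +y and -y while the buttons are free (no entry). Home: collar on the upper cheek, nose at z 27 mm, balls below the lowest cheek, 3 mm play.
- pin_grip (a point): Centre of the pin's head, 64 mm above the nose, midway between the two steel button plates on the pin's +y and -y sides (each 18 mm wide, 24 mm high). 39 mm over both plates when free, 30 mm when both are squeezed fully in. The black head between is 22 mm in x, 26 mm in y, its top 80 mm above the nose. Axes as the pin's.
- button_a (a joint): Travel of the pin's +y button in m: 0 free (ball out), 0.0045 fully in (ball drawn in). Spring: 2 N to start, 5.3 N fully in.
- button_b (a joint): The same for the pin's -y button.
- holder: Fixed pale wooden block 70 x 70 x 55 mm, origin under its centre, with a vertical 24 mm hole in the middle in which the pin stands, its collar resting on the block's top (z = 55 mm).
- lamp: Squat black steel candling lamp, diameter 124 mm, 90 mm high, origin under its centre; fixed. Leave alone.
- cup0: Pale brown ceramic egg cup, loose, diameter 48 mm, 50 mm high, origin under its centre. Leave alone.
- cup1: A second egg cup like the first. Leave alone.
- flat: White plastic egg flat with eggs, 200 x 150 mm, 72 mm high, fixed, origin under its centre. Leave alone.
- scoop: Small galvanised tin scoop, pan 90 x 60 x 30 mm, its handle to its -x, fixed. Leave alone.
There are look-alikes about, which are no part of the job. Of the things like the pin, leave any that is white; of the rest the smaller one is meant. What is shaped like the holder but blue is not meant.

How it is judged:
By the outcome, as a careful person would: the job done as asked, in the order asked, and still so for the second after the job is handed in, with the robot touching nothing.
It also fails if it takes over 67 s, if anything falls off the work surface, if the arm or the gripper's body presses on something with over 40 N, if the wrist force passes 120 N, or if a joint passes its speed limit or range.

## Robot

A 7-joint arm with a two-finger parallel gripper is mounted at the origin on the work surface. World frame = base frame: x ahead of the robot, y to its left, z up, the work surface at z = 0. Lengths are in m, angles in rad, forces in N, time in s.
With the tool pointing down it reaches from about 0.425 to 0.875 m from the base axis. Payload 4.7 kg.
Tool frame: the origin (TCP) lies midway between the tips of the shut fingers; the grasp point (between the pads) lies 19 mm behind it; z points along the fingers, y is the line along which they close (so a half turn about z gives the same grasp; the last joint's range is limited). The gripper opens to 87 mm and grips with 3 to 60 N. Pads are 19 mm wide; open, the fingers measure 117 mm over their backs; the gripper's body (75 mm by 190 mm) begins 51 mm behind the grasp point.
Start: joints at [-1.237, 0.321, -0.07, 1.45, 0.023, 1.371, -0.057], TCP at [0.204, 0.617, 0.223] pointing down, gripper open.
Joint ranges: [-2.86, 2.86], [-0.3, 2.09], [-1.38, 1.24], [0.06, 2.45], [-1.56, 4.7], [0.09, 2.05], [-2.69, 2.69]. Speed limits (rad/s): [2.57, 2.57, 3.14, 3.14, 3.14, 3.14, 3.14].

## Interface

Orientations are given as a rotation vector (axis times angle).
In Python, from bench import ctrl gives the robot as it stands. The module is installed in compiled form; this text tells all that it offers.
- The arm moves only by the shell command python3 -m handwheel 'ROWS' [FORCE]. ROWS is JSON, a list of rows, each a list of 7 numbers: the finger opening in m, from 0 to 0.087, then the shift along the tool's x, y, z in m, then the turn, a rotation vector about the tool's x, y, z in degrees. A call has 1 to 12 rows; each row shifts and turns the commanded pose from where the row before left it, along the tool's axes as they then stand; what a row does not reach is not made up. A row lasts 1/8 s, in which the tool goes at most 62.5 mm and 10.7 degrees, less where a joint would pass 70% of its speed; a pose out of reach is approached as far as the arm can. A call is refused whole if a number of a shift passes 0.0625 or a number of a turn 10.7, either way. A call with a gripper value outside its range is refused whole. The fingers move at their own pace and stop on an object; FORCE is the grip in N (left out, the last holds). Time passes only in rows, so rows that do not move let the fingers close. It gives the time, the measured TCP pose, the force, the opening and the grip force at its end, in the units of the state.
- ctrl.get_state(): the state, without advancing time (a new reading comes with each control period).
- ctrl.get_image(name): name is "scene" or "side" or "wrist"; returns (picture, depth): 420x560x3 uint8, blue, green, red; 420x560 float32, m along the optical axis (not along the pixel's ray), 0 where there is no reading.
- ctrl.camera_info(name): a dict with "intrinsics" (3x3 intrinsics, pixels), "R" (3x3) and "t" (3): a world point X has camera coordinates R X + t. Camera axes: x right, y down, z forward; pixel columns grow to the right and rows downward; lengths in m; the calibration is good to about 2 mm. A picture is of the moment at which its call begins: read the wrist's pose just before it. camera_info takes no time and is no camera call; for the wrist camera it gives the pose at the moment of the call.
- ctrl.close_job(): hands the job in; it is judged then, once.
The state is a dict: "time": time; "joint_positions": joint angles; "qd": joint speeds; "joint_torque": joint torques, N m; "position": TCP position; "tool_rot": TCP orientation; "ft_force": force on the tool from outside, world axes, zero at the start; "torque": the same for the moment, N m; "grip_width": opening from 0.0 (shut) to 1.0 (fully open); "grip_force": force on a finger pad.
Only numpy, scipy, OpenCV 4.12 (cv2) and the standard library are available. Lean on these libraries where they do the work, as an engineer would, in place of code of your own. Each camera call takes 0.05 s, during which the arm holds its last target. There are 200 camera calls.

## Working session

There is one attempt and no reset: what is moved stays moved. The work goes in short steps, Python scripts to look and compute and a shell command to move; the robot and the scene stay as the last step left them, time stands still between calls to the robot, and variables do not carry over. Pictures are saved under pics/ and viewed, at most 10 in all, crops included, and the job is handed in when it is done.

```bash
mkdir -p pics
cat > h.py <<'E'
import numpy as np, cv2
from bench import ctrl
def grab(n,tag):
    info=ctrl.camera_info(n); im,d=ctrl.get_image(n)
    cv2.imwrite(f'pics/{tag}.png',im); np.savez(f'{tag}.npz',im=im,d=d,K=info['intrinsics'],R=info['R'],t=info['t'])
class V:
    def __init__(s,tag):
        z=np.load(f'{tag}.npz'); s.im=z['im'];s.d=z['d'];s.K=z['K'];s.R=z['R'];s.t=z['t'];s.c=-s.R.T@s.t
    def ray(s,u,v): return s.R.T@np.linalg.solve(s.K,[u,v,1.])
    def plane(s,u,v,z):
        r=s.ray(u,v); return s.c+r*(z-s.c[2])/r[2]
    def pt(s,u,v): return s.c+s.ray(u,v)*s.d[int(v),int(u)]
    def cloud(s):
        v,u=np.mgrid[:420,:560]; r=np.linalg.solve(s.K,np.stack([u.ravel(),v.ravel(),np.ones(u.size)]))
        P=(s.R.T@(r*s.d.ravel()-s.t.reshape(3,1))).T.reshape(420,560,3); P[s.d==0]=np.nan; return P
    def proj(s,X):
        q=s.K@(s.R@np.asarray(X)+s.t); return q[:2]/q[2]
E
python3 - <<'E'
from h import *
for n in('scene','side','wrist'): grab(n,n+'0'); v=V(n+'0'); print(n,v.c.round(3),v.R.round(2).tolist())
s=ctrl.get_state(); print(s)
a=[cv2.imread(f'pics/{n}0.png') for n in('scene','side')]
E
```

```text
scene [ 0.993 -0.43   0.799] [[0.66, 0.75, 0.01], [0.59, -0.5, -0.63], [-0.47, 0.42, -0.78]]
side [0.212 0.684 1.045] [[-0.88, -0.47, 0.02], [-0.37, 0.67, -0.64], [0.29, -0.57, -0.77]]
wrist [0.138 0.638 0.383] [[0.32, 0.95, -0.0], [0.92, -0.3, 0.25], [0.24, -0.08, -0.97]]
{'time': 0.15, 'joint_positions': array([-1.23692562,  0.32163514, -0.07006078,  1.45137342,  0.02262085,
        1.37078076, -0.05687469]), 'qd': array([ 6.38074544e-04, -1.58290874e-03, -1.17726466e-03, -4.19413770e-03,
        5.04169506e-04, -1.98729316e-05, -1.05737590e-03]), 'joint_torque': array([ 3.78768948e-05, -4.91793823e+01, -4.04463597e-01, -3.12879217e+01,
       -6.38576830e-02,  4.04015137e-02,  1.08470770e-04]), 'position': array([0.20426564, 0.61664801, 0.22173471]), 'tool_rot': array([-5.00091749e-01, -3.10141870e+00,  2.20933870e-03]), 'ft_force': array([-0.18338985, -0.12298256, -0.18180794]), 'torque': array([ 0.02868278, -0.01241624, -0.00481317]), 'grip_force': 0.0, 'grip_width': 1.0022639393740536}
```

View pics/scene0.png

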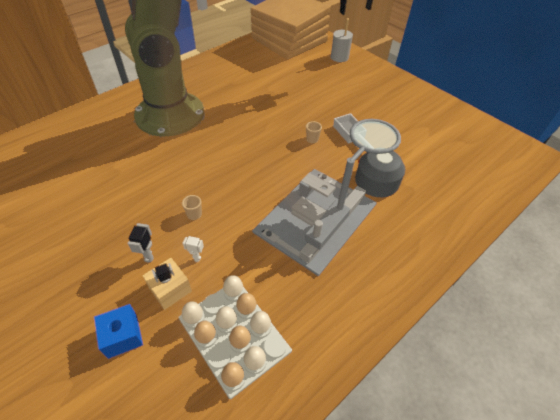

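View pics/side0.png

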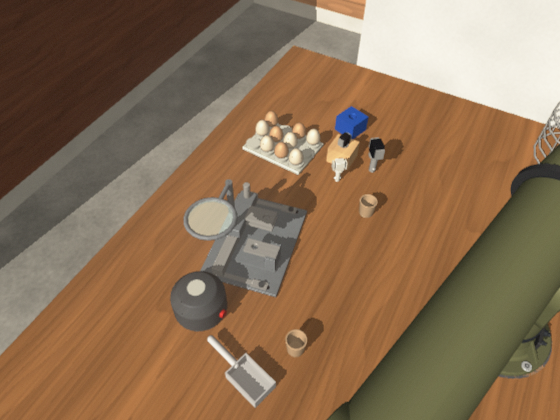

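The scene picture shows three pin-like things: the one in the pale block at (165,275), a white one at (194,247), and a bigger dark-headed one at (142,240). The pin in the block looks like the one meant. The stand is at (315,215), the fork at about (307,207), and the post at (318,230). I'll measure these and enlarge them.

Run:
```python
from h import *
out=[]
for n in('scene0','side0'):
    v=V(n);P=v.cloud();hsv=cv2.cvtColor(v.im,cv2.COLOR_BGR2HSV)
    Z=P[...,2]
    roi=np.zeros(Z.shape,bool)
    if n=='scene0': roi[160:290,240:385]=1
    else: roi[180:300,195:315]=1
    m=roi&(Z>.005)&(Z<.016)&(hsv[...,1]<90)
    m=cv2.morphologyEx(m.astype(np.uint8),cv2.MORPH_OPEN,np.ones((3,3)))>0
    r=cv2.minAreaRect(P[m][:,:2].astype(np.float32)*1000); print(n,'foot',m.sum(),np.round(r[0],1),np.round(r[1],1),round(r[2],2),np.median(Z[m]), cv2.boxPoints(r).round().tolist())
    m2=roi&(Z>.067)&(Z<.075)
    nl,lab,st,ce=cv2.connectedComponentsWithStats(m2.astype(np.uint8))
    for i in range(1,nl):
        if st[i,4]>40:
            q=cv2.minAreaRect(P[lab==i][:,:2].astype(np.float32)*1000); print('  top71',st[i],np.round(q[0],1),np.round(q[1],1),round(q[2],1),np.median(Z[lab==i]).round(4))
    # holder wood top
    roi2=np.zeros(Z.shape,bool)
    if n=='scene0': roi2[225:315,125:215]=1
    else: roi2[125:190,320:390]=1
    m=roi2&(Z>.050)&(Z<.060)&(hsv[...,1]>60)
    m=cv2.morphologyEx(m.astype(np.uint8),cv2.MORPH_OPEN,np.ones((3,3)))
    q=cv2.minAreaRect(P[m>0][:,:2].astype(np.float32)*1000);print('  holder',m.sum(),np.round(q[0],1),np.round(q[1],1),round(q[2],1))
    m=roi2&(Z>.062)
    nl,lab,st,ce=cv2.connectedComponentsWithStats(m.astype(np.uint8))
    for i in range(1,nl):
        if st[i,4]>15: p=P[lab==i]; print('  blob',st[i],np.median(p,0).round(3),'zmax',np.percentile(p[:,2],97).round(4), v.im[lab==i].mean(0).round())
a=V('scene0').im; 
c1=cv2.resize(a[160:280,245:385],None,fx=4,fy=4,interpolation=cv2.INTER_CUBIC);c2=cv2.resize(a[215:315,120:220],(480,480),interpolation=cv2.INTER_CUBIC)
c2=c2[:, :240+0]if 0 else cv2.resize(a[215:335,120:180+0],(240,480),interpolation=cv2.INTER_CUBIC)
c2=cv2.resize(a[215:310,125:210],(240*1,268),interpolation=cv2.INTER_CUBIC)
c2=cv2.copyMakeBorder(c2,0,480-268,0,0,cv2.BORDER_CONSTANT)
cv2.imwrite('pics/crop1.png',np.hstack([c1,c2]))
```

```text
scene0 foot 3503 [611.8  70. ] [200.7 297.7] 10.61 0.011093349980715752 [[486.0, 198.0], [541.0, -95.0], [738.0, -58.0], [683.0, 235.0]]
  top71 [360 160  25  21 107] [630.4 235. ] [22.1 82.4] 88.1 0.071
  top71 [ 292  196   59   48 1111] [637.8  26.3] [115.5 130. ] 12.0 0.0718
  holder 733 [ 541.9 -365.1] [138.9  71.3] 88.6
  blob [128 225  24  28 552] [ 0.454 -0.329  0.104] zmax 0.1133 [71. 76. 82.]
  blob [183 236  20  14 206] [ 0.522 -0.243  0.078] zmax 0.0823 [173. 193. 203.]
  blob [152 263  23  19 283] [ 0.549 -0.332  0.088] zmax 0.0931 [60. 69. 79.]
  blob [183 302  15  13 148] [ 0.643 -0.331  0.068] zmax 0.0722 [166. 196. 214.]
side0 foot 3039 [613.5  61.9] [200.5 276.5] 10.74 0.011769643631642748 [[489.0, 179.0], [541.0, -93.0], [738.0, -55.0], [686.0, 216.0]]
  top71 [233 191  45  43 769] [636.1  17.9] [108.7 136.2] 28.6 0.0723
  top71 [215 277  10  23  57] [594.9 247.8] [13.2 59.1] 42.9 0.0705
  holder 225 [ 541.1 -361.9] [138.9  71.1] 87.8
  blob [338 133  14  15 151] [ 0.539 -0.322  0.087] zmax 0.0947 [73. 79. 85.]
  blob [369 138  16  23 317] [ 0.442 -0.313  0.104] zmax 0.1157 [72. 76. 81.]
  blob [332 158  16  12 140] [ 0.515 -0.236  0.077] zmax 0.0832 [187. 206. 213.]
```

View pics/crop1.png

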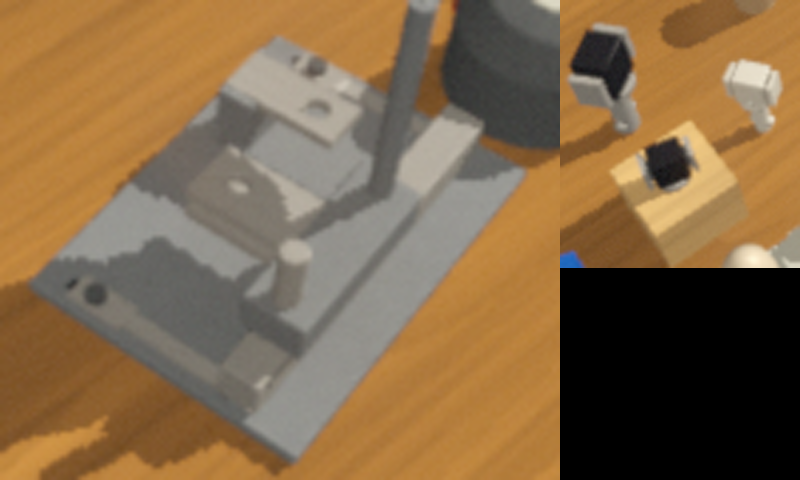

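The crop shows the upper cheek hole at crop (240,187), which is scene (305,206.7). The tongue hole is at crop (320,108), or (325,187), and the post top at (295,247), or (318.7,221.8). The pin in the pale block at scene (165,273) has a black head clearly smaller than the dark one at (142,240). The third one is white. So the pin in the block is the one meant.

Run:
```python
from h import *
from scipy.spatial.transform import Rotation as Ro
v=V('scene0');w=V('side0')
print('cheek',v.plane(305,206.7,.071),'tongue',v.plane(325,187,.062),'post',v.plane(318.7,221.8,.115))
y=np.deg2rad(10.75);R=np.array([[np.cos(y),-np.sin(y)],[np.sin(y),np.cos(y)]]);
O=np.array([.6135,.0619])-R@[.015,-.0225]; print('O',O,'nomhole',O+R@[0,.03])
for p in [v.plane(305,206.7,.071),v.plane(325,187,.062),v.plane(318.7,221.8,.115)]: print('in stand',(R.T@(p[:2]-O))*1000)
for n,x in(('scene',v),('side',w)):
    P=x.cloud();Z=P[...,2]
    m=(Z>.215)&(Z<.24)&(P[...,0]>.45)&(P[...,0]<.85)&(P[...,1]>-.1)&(P[...,1]<.4)
    p=P[m]; r=cv2.minEnclosingCircle((p[:,:2]*1000).astype(np.float32)); print(n,'lens',np.round(r[0]),r[1], (R.T@(np.array(r[0])/1000-O)*1000).round())
    m=(Z>.085)&(Z<.095)&(P[...,0]>.5)&(P[...,0]<.8)&(P[...,1]>.12)&(P[...,1]<.4); p=P[m]
    r=cv2.minEnclosingCircle((p[:,:2]*1000).astype(np.float32));print('lamp',np.round(r[0]),r[1], (R.T@(np.array(r[0])/1000-O)*1000).round())
    b=x.im.max(2)<45
    m=(np.hypot(P[...,0]-.545,P[...,1]+.327)<.03)&(Z>.07)
    print('pin',np.median(P[m],0),[np.percentile(P[m][:,2],q) for q in(90,97,99)])
    ht=m&(Z>.083)&b; print('headtop',P[ht].mean(0),ht.sum())
s=ctrl.get_state();T=Ro.from_rotvec(s['tool_rot']).as_matrix();print(T.round(3)); c=V('wrist0').c; print('cam in tool',T.T@(c-s['position']))
```

```text
cheek [0.60652543 0.02134329 0.071     ] tongue [0.58852929 0.11051568 0.062     ] post [ 0.68004318 -0.01271307  0.115     ]
O [0.59456645 0.08120727] nomhole [0.58897073 0.11068079]
in stand [  0.58302618 -61.04403485]
in stand [-0.46448892 29.92013184]
in stand [  66.45824645 -108.21553939]
scene lens [650. 158.] 84.29188537597656 [69. 65.]
lamp [635. 280.] 46.40118408203125 [ 77. 187.]
pin [ 0.54721289 -0.33194784  0.08877738] [np.float64(0.0922934915172536), np.float64(0.09321751410448871), np.float64(0.09388437672111397)]
headtop [ 0.5474199  -0.33451287  0.09027198] 83
side lens [645. 161.] 84.71490478515625 [65. 69.]
lamp [631. 285.] 47.55467224121094 [ 74. 194.]
pin [ 0.54045084 -0.32194996  0.08807453] [np.float64(0.0935409485499513), np.float64(0.09490288259447067), np.float64(0.09663484844237964)]
headtop [ 0.54028794 -0.32651897  0.091775  ] 52
[[-0.949  0.314 -0.   ]
 [ 0.314  0.949 -0.001]
 [-0.    -0.001 -1.   ]]
cam in tool [ 0.06969132 -0.00080975 -0.16128367]
```

```bash
python3 -m handwheel '[[0,0,0,-0.028,0,0,-9.7],[0,0,0,-0.028,0,0,-9.7],[0,0,0,-0.028,0,0,-9.7],[0,-0.024,-0.055,0,0,0,0],[0,-0.024,-0.055,0,0,0,0],[0,-0.024,-0.055,0,0,0,0],[0,-0.024,-0.055,0,0,0,0],[0,-0.024,-0.055,0,0,0,0],[0,-0.024,-0.055,0,0,0,0],[0,-0.024,-0.055,0,0,0,0],[0,-0.024,-0.055,0,0,0,0],[0,-0.024,-0.055,0,0,0,0]]' 20
```

```text
time: 1.65
position: [0.5098, 0.1694, 0.3065]
tool_rot: [-0.295, 3.127, 0.001]
ft_force: [0.7, 0.4, 0.4]
grip_width: 0.007
grip_force: 0.0
```

```bash
python3 -m handwheel '[[0,-0.015,-0.05,0,0,0,0],[0,-0.015,-0.05,0,0,0,0],[0,-0.015,-0.05,0,0,0,0],[0,-0.015,-0.05,0,0,0,0],[0,-0.015,-0.04,0,0,0,0],[0,0,0,0,0,0,0]]'
python3 - <<'E'
from h import *
grab('wrist','w1')
E
```

```text
time: 2.4
position: [0.6279, -0.0553, 0.3057]
tool_rot: [0.284, -3.127, 0.004]
ft_force: [-0.4, -0.4, -0.3]
grip_width: 0.004
grip_force: 0.0
```

View pics/w1.png

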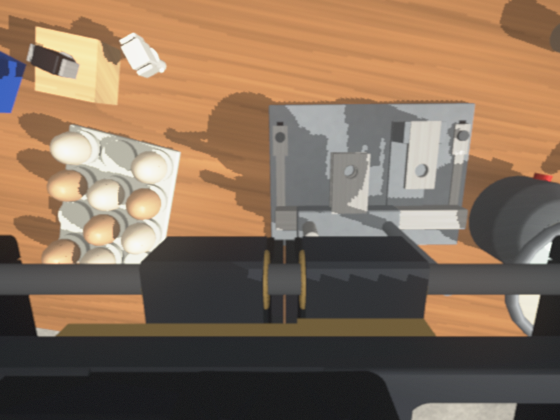

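The wrist view shows the cheek hole at (351,171) and the tongue hole at (421,170). The foot's near corners are at about (270,104) and (474,104). The pin in the pale block is at (55,62), with the white one at (142,55).

Run:
```python
from h import *
v=V('w1');g=cv2.cvtColor(v.im,cv2.COLOR_BGR2GRAY)
for (u,w,z) in((351,171,.071),(421,170,.062)):
    c=g[w-14:w+15,u-14:u+15]
    print(c[14,::2],c[::2,14])
    t=(c.min()+np.percentile(c,70))/2
    # dark+any: hole by dark crescent and lit inner; use blob of non-median
    m=(np.abs(c.astype(int)-np.median(c))>12).astype(np.uint8)
    cs,_=cv2.findContours(m,cv2.RETR_EXTERNAL,cv2.CHAIN_APPROX_NONE)
    cs=[k for k in cs if abs(k.mean((0,1))-14).max()<6 and len(k)>8]
    for k in cs:
        x0,r=cv2.minEnclosingCircle(k); p=v.plane(u-14+x0[0],w-14+x0[1],z); print('hole',x0,r,'rmm',r*(v.c[2]-z)/v.K[0,0]*1000,p)
P=v.cloud()
hsv=cv2.cvtColor(v.im,cv2.COLOR_BGR2HSV)
m=((hsv[...,1]<90)).astype(np.uint8)
print('row',[ [int(np.where(m[r,240:500])[0].min()+240),int(np.where(m[r,240:500])[0].max()+240)] for r in (108,112,118,125)])
print('col',[ [c,int(np.where(m[80:140,c])[0].min()+80)] for c in (285,320,360,400,440,465)])
for u,w in((269.5,103.5),(473.5,103.5)): print('corner',v.plane(u,w,.010), v.proj(v.plane(u,w,.01)))
print(v.K)
big=np.vstack([cv2.resize(v.im[90:250,255:485],None,fx=3,fy=3,interpolation=cv2.INTER_CUBIC)])
cv2.imwrite('pics/w1c.png',big)
```

```text
[139 140 138 138 167 171 169 165 120 122 112 139 140 139 148] [140 140 139 139 139 168 167 165 144 123 120 133 139 140 139]
hole (13.508849143981934, 14.588495254516602) 7.043828964233398 rmm 8.485009178407271 [0.59932273 0.02024747 0.071     ]
[181 214 213 210 188 177 179 179 179 135 116 201 211 212 196] [213 212 212 210 184 179 178 179 180 168 132 205 214 214 214]
hole (14.662161827087402, 14.283783912658691) 7.649871349334717 rmm 9.424368092231612 [0.58287473 0.10812173 0.062     ]
row [[268, 474], [268, 474], [269, 473], [269, 472]]
col [[285, 104], [320, 104], [360, 104], [400, 103], [440, 103], [465, 103]]
corner [ 0.53646943 -0.09263144  0.01      ] [269.5 103.5]
corner [0.48801541 0.17313643 0.01      ] [473.5 103.5]
[[328.91802105   0.         284.01372276]
 [  0.         328.91802105 208.62546461]
 [  0.           0.           1.        ]]
```

View pics/w1c.png

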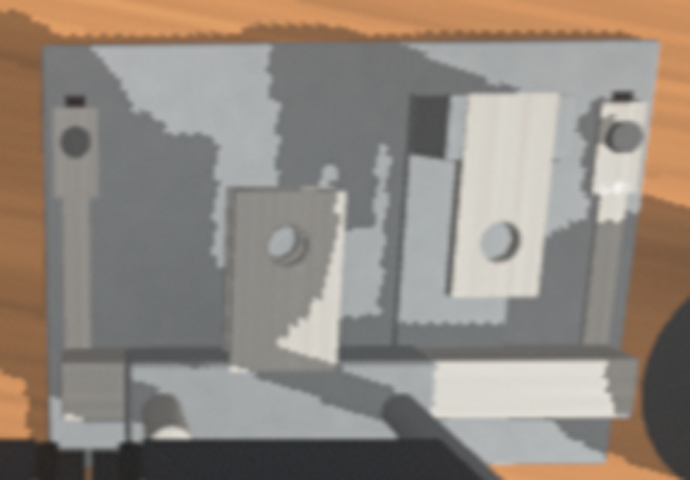

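```bash
python3 -m handwheel '[[0,-0.029,-0.0045,0.02,0,0,0],[0,-0.029,-0.0045,0.05,0,0,0],[0,0,0,0.05,0,0,0],[0,0,0,0.05,0,0,0],[0,0,0,0.03,0,0,0],[0,0,0,0.018,0,0,0],[0,0,0,0,0,0,0]]'
```

```text
time: 3.32
position: [0.6856, -0.0472, 0.0876]
tool_rot: [0.297, -3.126, -0.001]
ft_force: [0.3, -0.2, 0.4]
grip_width: 0.007
grip_force: 0.0
```

```bash
python3 -m handwheel '[[0,0,0.006,0,0,0,0],[0,0,0.006,0,0,0,0],[0,0,0.01,0,0,0,0],[0,0,0.01,0,0,0,0],[0,0,0.01,0,0,0,0],[0,0,0.01,0,0,0,0],[0,0,0.01,0,0,0,0],[0,0,0.008,0,0,0,0],[0,0,0.008,0,0,0,0]]'
python3 -m handwheel '[[0,0,0.006,0,0,0,0],[0,0,0.004,0,0,0,0],[0,0,0.003,0,0,0,0]]'
```

```text
time: 4.45
position: [0.6718, 0.0285, 0.0886]
tool_rot: [-0.295, 3.127, -0.0]
ft_force: [1.7, -2.1, 3.0]
grip_width: 0.007
grip_force: 1.7
time: 4.82
position: [0.6693, 0.0409, 0.0885]
tool_rot: [0.295, -3.128, 0.0]
ft_force: [1.7, -2.1, 2.1]
grip_width: 0.001
grip_force: 1.5
```

```bash
for i in 1; do python3 -m handwheel '[[0,0,0.003,0,0,0,0],[0,0,0.003,0,0,0,0]]' | grep -E 'pos|ft_'; python3 -m handwheel '[[0,0,0.002,0,0,0,0],[0,0,0.002,0,0,0,0]]'| grep -E 'pos|ft_'; done
```

```text
position: [0.6682, 0.0467, 0.0885]
ft_force: [1.4, -1.8, 1.4]
position: [0.6674, 0.0507, 0.0885]
ft_force: [2.8, -1.5, 1.8]
```

```bash
python3 -m handwheel '[[0,0,0.003,0,0,0,0],[0,0,0.003,0,0,0,0]]' | grep -E 'pos|ft_'
python3 - <<'E'
from h import *
grab('scene','s2');v=V('s2');grab('side','d2')
a=cv2.resize(v.im[100:240,280:420],(560,560),interpolation=cv2.INTER_CUBIC);cv2.imwrite('pics/s2c.png',a)
E
```

```text
position: [0.6668, 0.0541, 0.0886]
ft_force: [3.4, -8.7, 1.5]
```

View pics/s2c.png

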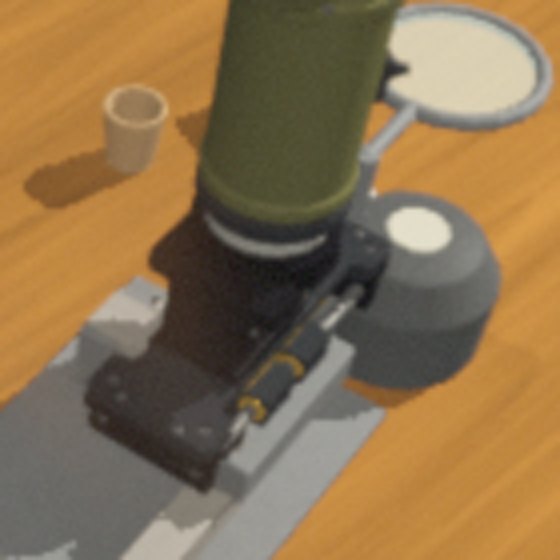

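Force is rising at about the predicted travel, so this is likely the stop. One more small push should confirm it.

```bash
python3 -m handwheel '[[0,0,0.002,0,0,0,0],[0,0,0,0,0,0,0]]' | grep -E 'pos|ft_'; python3 -m handwheel '[[0,0,0.001,0,0,0,0],[0,0,0,0,0,0,0]]' | grep -E 'pos|ft_'
```

```text
position: [0.6667, 0.0541, 0.0887]
ft_force: [5.2, -8.3, 1.1]
position: [0.6668, 0.0541, 0.0887]
ft_force: [3.9, -9.3, 1.6]
```

```bash
python3 -m handwheel '[[0,0,-0.02,0,0,0,0],[0,0,0,-0.04,0,0,0],[0,0,0,-0.04,0,0,0],[0,0,0,-0.04,0,0,0],[0,0,0,-0.04,0,0,0],[0.06,0.02,-0.048,0,0,0,0],[0.06,0.02,-0.048,0,0,0,0],[0.06,0.02,-0.048,0,0,0,0],[0.06,0.02,-0.048,0,0,0,0],[0.06,0.02,-0.048,0,0,0,0],[0.06,0.02,-0.048,0,0,0,0],[0.06,0.002,-0.043,0,0,0,0]]'
python3 -m handwheel '[[0.06,0,0,0,0,0,0]]'
python3 - <<'E'
from h import *
grab('wrist','w3')
E
```

```text
time: 7.68
position: [0.6099, -0.3096, 0.2483]
tool_rot: [0.293, -3.127, -0.004]
ft_force: [0.8, 0.1, -0.5]
grip_width: 0.663
grip_force: 0.0
time: 7.8
position: [0.6094, -0.312, 0.2473]
tool_rot: [0.286, -3.126, -0.0]
ft_force: [-0.5, 0.8, -0.1]
grip_width: 0.683
grip_force: 0.0
```

View pics/w3.png

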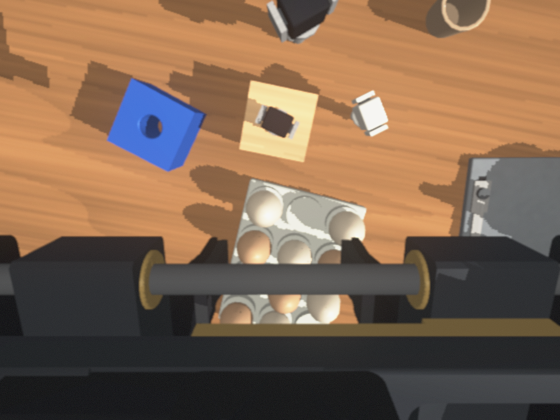

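The wrist view shows the pale block centred at (279,121), with the pin head at (277,122). Its two plates are at (262,115) and (292,130). The blue block at (155,125), white pin (370,113) and larger dark pin (300,10) are the look-alikes.

Run:
```python
from h import *
v=V('w3');P=v.cloud();Z=P[...,2]
hsv=cv2.cvtColor(v.im,cv2.COLOR_BGR2HSV)
roi=np.zeros(Z.shape,bool);roi[75:170,235:325]=1
m=roi&(v.im.max(2)<75)&(Z>.075); p=P[m]; r=cv2.minAreaRect(np.argwhere(m)[:,::-1].astype(np.float32)); print('head px',r,m.sum(),np.median(Z[m]))
print('head center z91',v.plane(*r[0],.091))
bx=cv2.minAreaRect((p[:,:2]*1000).astype(np.float32));print('head xy',bx)
w=roi&(hsv[...,1]>70)&(Z>.045)&(Z<.062)
w=cv2.morphologyEx(w.astype(np.uint8),cv2.MORPH_OPEN,np.ones((3,3)));nl,lab,st,_=cv2.connectedComponentsWithStats(w);i=1+st[1:,4].argmax();w=lab==i
r=cv2.minAreaRect(np.argwhere(w)[:,::-1].astype(np.float32));print('block px',r,'ctr',v.plane(*r[0],.055)); print(cv2.minAreaRect((P[w][:,:2]*1000).astype(np.float32)),np.median(Z[w]))
# all raised pin points incl. plates
q=roi&(Z>.068)&(np.hypot(P[...,0]-.545,P[...,1]+.33)<.03); ar=np.argwhere(q)[:,::-1].astype(np.float32); r=cv2.minAreaRect(ar); print('pin px',r); print('xy',cv2.minAreaRect((P[q][:,:2]*1000).astype(np.float32)), v.plane(*r[0],.087))
cv2.imwrite('pics/w3c.png',cv2.resize(v.im[75:170,235:325],None,fx=6,fy=6,interpolation=cv2.INTER_CUBIC))
```

```text
head px ((0.0, 0.0), (0.0, 0.0), 0.0) 0 nan
head center z91 [ 0.48285282 -0.58336331  0.091     ]
head xy ((0.0, 0.0), (0.0, 0.0), 0.0)
block px ((277.6231384277344, 120.90478515625), (68.64952087402344, 69.4599380493164), 11.689370155334473) ctr [ 0.53835005 -0.33190514  0.055     ]
((539.3070068359375, -331.3608703613281), (70.1937026977539, 70.05885314941406), 88.99507141113281) 0.05426834592650045
pin px ((277.2669982910156, 121.54752349853516), (41.762203216552734, 23.877704620361328), 25.34617805480957)
xy ((539.3358154296875, -331.3190612792969), (39.07311248779297, 21.99097442626953), 75.41532135009766) [ 0.53923973 -0.33146929  0.087     ]
  return _methods._mean(a, axis=axis, dtype=dtype,
  ret = ret.dtype.type(ret / rcount)
```

View pics/w3c.png

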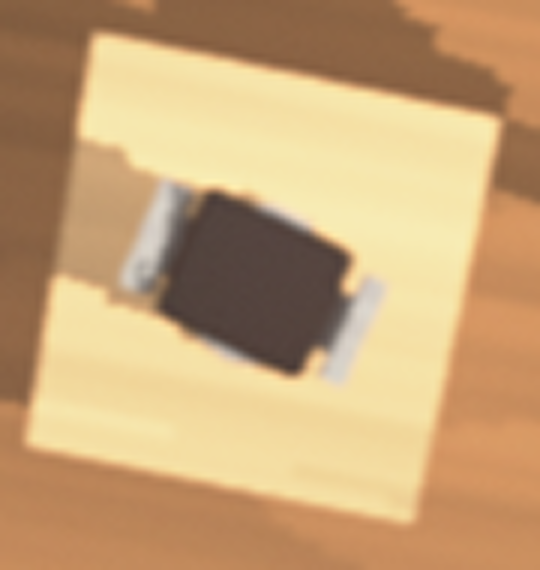

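```bash
python3 -m handwheel '[[0.06,0,0,0,0,0,8.4],[0.06,0,0,0,0,0,8.4],[0.06,0,0,0,0,0,8.4],[0.06,0.0307,-0.0179,0.04,0,0,0],[0.06,0.0307,-0.0179,0.04,0,0,0],[0.06,0,0,0.04,0,0,0],[0.06,0,0,0.012,0,0,0],[0.06,0,0,0,0,0,0]]'
python3 - <<'E'
from h import *
for n in('scene','side','wrist'): grab(n,n+'4')
a=cv2.resize(V('scene4').im[190:310,105:245],(560,480),interpolation=cv2.INTER_CUBIC)
cv2.imwrite('pics/c4.png',np.hstack([cv2.resize(V('scene4').im[210:310,115:215],(400,400)),cv2.resize(V('wrist4').im[:,80:500],(400,400))]))
print({k:ctrl.get_state()[k] for k in('position','joint_positions')})
E
```

```text
time: 8.85
position: [0.5441, -0.3256, 0.1163]
tool_rot: [-0.39, -3.116, -0.002]
ft_force: [0.3, 0.1, -0.1]
grip_width: 0.69
grip_force: 0.0
{'position': array([ 0.54477045, -0.32755574,  0.11829774]), 'joint_positions': array([-0.02335731,  0.4116379 ,  0.66437487,  1.64020796, -0.27070503,
        1.18074449,  2.0239115 ])}
```

View pics/c4.png

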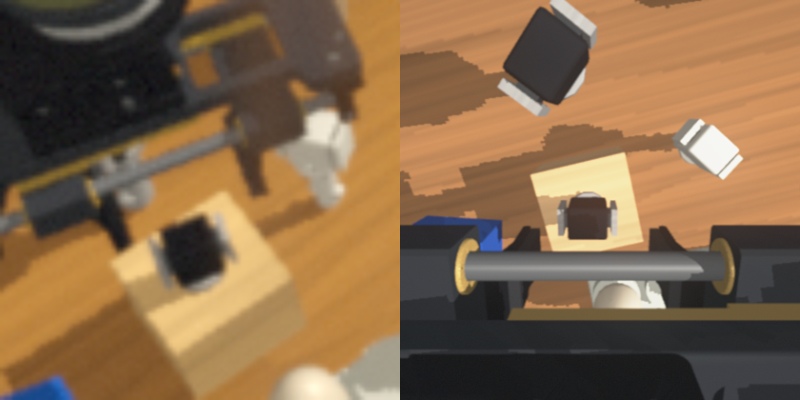

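The wrist crop shows the pin upright between the fingers with its plates parallel to them, at crop x 562 and 614. The fingers centre at about 594, so the pin sits slightly to tool -y. I'll measure it from this closer view.

Run:
```python
from h import *
from scipy.spatial.transform import Rotation as Ro
v=V('wrist4');P=v.cloud();Z=P[...,2]
v5,u5=np.mgrid[:420,:560]
s=ctrl.get_state();print(s['position'],s['tool_rot'])
q=(Z>.070)&(Z<.1)&(u5>220)&(u5<330)&(v5>185)&(v5<262)
nl,lab,st,_=cv2.connectedComponentsWithStats(q.astype(np.uint8));i=1+st[1:,4].argmax();q=lab==i
print(st[i]);r=cv2.minAreaRect((P[q][:,:2]*1000).astype(np.float32));print(r,Z[q].max())
T=Ro.from_rotvec(s['tool_rot']).as_matrix()
c=np.r_[np.array(r[0])/1000,.09]; print('delta tool',T.T@(c-s['position']))
for n in('scene4','side4'):
    w=V(n);Q=w.cloud();z=Q[...,2];m=(np.hypot(Q[...,0]-.542,Q[...,1]+.331)<.027)&(z>.07)&(z<.097);print(n,m.sum(),cv2.minAreaRect((Q[m][:,:2]*1000).astype(np.float32)) if m.sum() else '')
```

```text
[ 0.54477045 -0.32755574  0.11829774] [ 3.92106626e-01  3.11430387e+00 -1.02590983e-03]
[ 246  209   63   43 2372]
((539.2664184570312, -331.24383544921875), (39.07796096801758, 22.309202194213867), 75.83936309814453) 0.09218337196671472
delta tool [ 0.00449619 -0.00492853  0.02828696]
scene4 246 ((542.7717895507812, -330.91339111328125), (39.03652572631836, 22.492616653442383), 74.83355712890625)
side4 131 ((540.685791015625, -328.0325927734375), (45.238136291503906, 22.182897567749023), 74.08792877197266)
```

```bash
python3 -m handwheel '[[0.06,0.0032,-0.0045,0.02,0,0,0],[0.06,0,0,0.02,0,0,0],[0.06,0,0,0.012,0,0,0],[0.06,0,0,0.005,0,0,0],[0.06,0,0,0,0,0,0]]' 30
```

```text
time: 9.62
position: [0.5389, -0.331, 0.0591]
tool_rot: [-0.394, -3.116, -0.0]
ft_force: [-0.3, 0.1, 0.5]
grip_width: 0.692
grip_force: 0.0
```

```bash
python3 -m handwheel '[[0.045,0,0,0,0,0,0],[0.036,0,0,0,0,0,0],[0.02,0,0,0,0,0,0],[0.02,0,0,0,0,0,0],[0.02,0,0,0,0,0,0],[0.02,0,0,0,0,0,0]]' 30
```

```text
time: 10.38
position: [0.5394, -0.3309, 0.0604]
tool_rot: [0.394, 3.116, 0.001]
ft_force: [-0.9, 3.0, 4.4]
grip_width: 0.301
grip_force: 30.3
```

```bash
python3 -m handwheel '[[0.02,0,0,-0.02,0,0,0],[0.02,0,0,-0.03,0,0,0],[0.02,0,0,-0.05,0,0,0],[0.02,0,0,-0.05,0,0,0],[0.02,0,0,-0.04,0,0,0],[0.02,0,0,0,0,0,0]]' 30
python3 - <<'E'
from h import *
for n in('scene','side','wrist'): grab(n,n+'5')
cv2.imwrite('pics/c5.png',np.hstack([cv2.resize(V('scene5').im[170:310,95:235],(400,400),interpolation=cv2.INTER_CUBIC),cv2.resize(V('wrist5').im[180:300,220:340],(400,400),interpolation=cv2.INTER_CUBIC)]))
E
```

```text
time: 11.12
position: [0.5402, -0.3329, 0.2542]
tool_rot: [0.395, 3.11, -0.004]
ft_force: [-0.6, -0.7, -1.5]
grip_width: 0.303
grip_force: 30.3
```

View pics/c5.png

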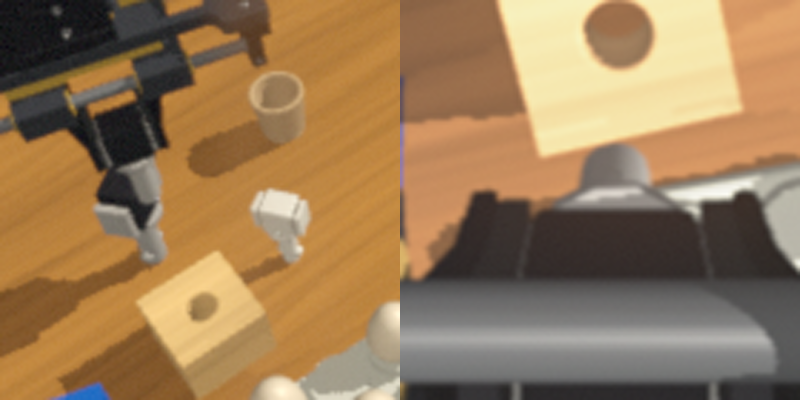

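```bash
python3 -m handwheel '[[0.02,0,0,0,0,0,-10],[0.02,0,0,0,0,0,-10],[0.02,0,0,0,0,0,-10],[0.02,-0.0178,0.046,0,0,0,0],[0.02,-0.0178,0.046,0,0,0,0],[0.02,-0.0178,0.046,0,0,0,0],[0.02,-0.0178,0.046,0,0,0,0],[0.02,-0.0178,0.046,0,0,0,0],[0.02,-0.0178,0.046,0,0,0,0],[0.02,-0.0178,0.046,0,0,0,0],[0.02,-0.0178,0.046,0,0,0,0],[0.02,-0.0178,0.046,0,0,0,0]]' 30
python3 -m handwheel '[[0.02,0,0,0.03,0,0,0],[0.02,0,0,0.035,0,0,0],[0.02,0,0,0.03,0,0,0],[0.02,0,0,0,0,0,0],[0.02,0,0,0,0,0,0]]' 30
python3 - <<'E'
from h import *
print(ctrl.get_state()['joint_positions'].round(2))
for n in('scene','side','wrist'): grab(n,n+'6')
cv2.imwrite('pics/c6.png',np.hstack([cv2.resize(V('scene6').im[140:260,245:365],(400,400),interpolation=cv2.INTER_CUBIC),cv2.resize(V('wrist6').im[120:320,180:380],(400,400),interpolation=cv2.INTER_CUBIC)]))
E
```

```text
time: 12.78
position: [0.581, 0.1121, 0.2475]
tool_rot: [0.425, -3.109, 0.001]
ft_force: [0.5, 0.2, -1.3]
grip_width: 0.304
grip_force: 30.4
time: 13.4
position: [0.5823, 0.1107, 0.1549]
tool_rot: [-0.426, 3.113, -0.0]
ft_force: [0.8, 0.2, -2.0]
grip_width: 0.303
grip_force: 30.4
[-0.52  0.25  0.34  1.7  -0.09  1.21  1.68]
```

View pics/c6.png

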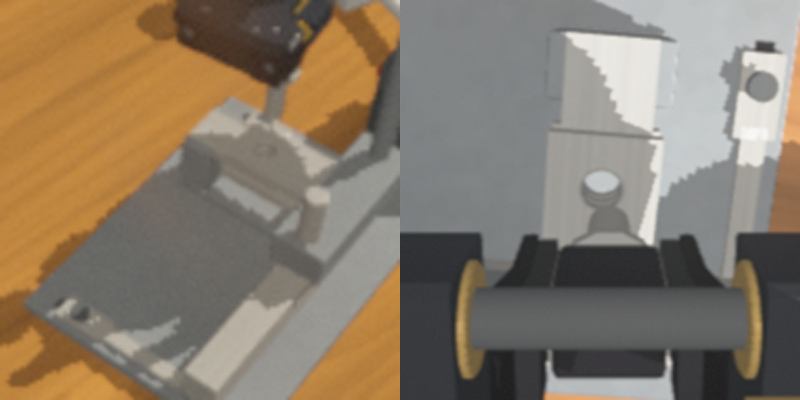

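The scene crop shows the upper cheek now over the tongue, carriage at the stop, with the hole open. In the wrist crop the hole is at crop (602,187), px (281,213), and the pin's nose is just below it at crop (608,207), px (284,223).

Run:
```python
from h import *
from scipy.spatial.transform import Rotation as Ro
v=V('wrist6');P=v.cloud();s=ctrl.get_state();T=Ro.from_rotvec(s['tool_rot']).as_matrix();t=s['position'];print(t,T.round(3).tolist())
Q=(P-t)@T
m=(np.hypot(Q[...,0],Q[...,1])<.02)&(Q[...,2]>.002)&(Q[...,2]<.056)
p=Q[m];print(m.sum(),np.round([np.percentile(p,k,0) for k in(1,50,99)],4))
for a in np.arange(.005,.055,.005):
    k=p[(p[:,2]>a)&(p[:,2]<a+.005)]
    if len(k): print(round(a,3),len(k),'x',k[:,0].min().round(4),k[:,0].max().round(4),'y',k[:,1].min().round(4),k[:,1].max().round(4))
print('pred nose px (tool z axis)',v.proj(t+T@[0,0,.0487]))
ys,xs=np.where(m);print('shank rows',ys.min(),ys.max(),'top row cols',xs[ys<ys.min()+3])
# hole: brightness/depth
H=(P[...,2]<.066);roi=np.zeros(H.shape,bool);roi[200:224,266:298]=1;H&=roi
print('hole px',H.sum(),[f(np.where(H)[1]) for f in(np.min,np.max)],[f(np.where(H)[0]) for f in(np.min,np.max)])
g=cv2.cvtColor(v.im,cv2.COLOR_BGR2GRAY);print(g[198:230:1,281]);print(g[213,266:298]);print(g[216,266:298])
e=cv2.fitEllipse(np.vstack([c for c in cv2.findContours(H.astype(np.uint8),0,cv2.CHAIN_APPROX_NONE)[0]]));print(e,v.plane(*e[0],.071),'delta tool',T.T@(v.plane(*e[0],.071)-t), 'size mm',np.array(e[1])*(v.R@v.plane(*e[0],.071)+v.t)[2]/329*1000)
```

```text
[0.58301512 0.11086493 0.15606795] [[-0.963, -0.268, 0.002], [-0.268, 0.963, 0.001], [-0.002, 0.0, -1.0]]
302 [[ 0.0005 -0.0089  0.002 ]
 [ 0.0064  0.0001  0.032 ]
 [ 0.0135  0.0096  0.0477]]
0.005 10 x 0.0083 0.0129 y -0.0096 0.0108
0.025 28 x 0.0048 0.0068 y -0.0036 0.0049
0.03 49 x 0.0035 0.0069 y -0.0056 0.0063
0.035 51 x 0.0005 0.0068 y -0.0064 0.0071
0.04 45 x 0.0003 0.0072 y -0.0066 0.0072
0.045 25 x -0.0 0.007 y -0.0059 0.0073
pred nose px (tool z axis) [283.95826951 231.47638349]
shank rows 223 242 top row cols [281 282 283 284 285 286 287 288 279 280 281 282 283 284 285 286 287 288
 289 290 278 279 280 281 282 283 284 285 286 287 288 289 290 291]
hole px 284 [np.int64(271), np.int64(290)] [np.int64(205), np.int64(223)]
[159 159 158 158 157 155 152 172 193 199 199 197 199 198 197 199 201 192
 154 126 127 123 120 128 124 118 116 115 116 117 115 115]
[155 156 155 148 134 120 117 135 161 184 195 199 198 199 199 199 199 199
 199 198 193 177 146 124 124 137 149 156 159 159 159 159]
[156 156 155 148 131 115 111 115 119 120 122 130 139 148 153 154 149 138
 130 127 125 124 120 116 122 137 149 155 158 158 160 159]
((280.80224609375, 213.86495971679688), (17.45844841003418, 18.8749942779541), 91.58234405517578) [0.58167246 0.10792714 0.071     ] delta tool [ 0.00229415 -0.00247682  0.08506228] size mm [13.55872552 14.65885516]
```

```bash
python3 -m handwheel '[[0.02,0.002,-0.0025,0.01,0,0,0],[0.02,0,0,0.01,0,0,0],[0.02,0,0,0.006,0,0,0],[0.02,0,0,0,0,0,0]]' 30
cat > hole.py <<'E'
from h import *
from scipy.spatial.transform import Rotation as Ro
import sys
tag=sys.argv[1];s=ctrl.get_state();grab('wrist',tag)
v=V(tag);P=v.cloud();T=Ro.from_rotvec(s['tool_rot']).as_matrix();t=s['position'];print(t)
Q=(P-t)@T
m=(np.hypot(Q[...,0],Q[...,1])<.012)&(Q[...,2]>.02)&(Q[...,2]<.052)&(P[...,2]>.073)
p=Q[m];print('shank x max',np.percentile(p[:,0],95),'y',p[:,1].min(),p[:,1].max(),'zmax',p[:,2].max())
pr=v.proj(t+T@[0,0,.0487+.006]);print('below nose px',pr)
H=(P[...,2]<.067)&(np.abs(Q[...,0]-.004)<.02)&(np.abs(Q[...,1])<.012)
ys,xs=np.where(H)
for f in(ys.min(),):
  for r in range(ys.min(),min(ys.max(),ys.min()+16)):
    k=xs[ys==r]
    if len(k): print(r,k.min(),k.max(),end='; ')
k=[(r,xs[ys==r]) for r in np.unique(ys)]
w=max(k,key=lambda a:a[1].max()-a[1].min()); w=(w[1].min()+w[1].max())/2
far=T.T@(v.plane(w,ys.min()-.5,.071)-t);print('\nfar edge tool',far,'centre x',far[0]-.008)
cv2.imwrite(f'pics/{tag}c.png',cv2.resize(v.im[170:250,234:334],(800,640)[:2] if 0 else (700,560),interpolation=cv2.INTER_CUBIC))
E
python3 hole.py w7
```

```text
time: 14.05
position: [0.5803, 0.1077, 0.1277]
tool_rot: [0.426, -3.111, 0.0]
ft_force: [-0.5, -0.5, -1.1]
grip_width: 0.306
grip_force: 30.4
[0.58028746 0.10774814 0.12765583]
shank x max 0.006737082279572328 y -0.006578365947074991 0.007349190005739321 zmax 0.047804888941116445
below nose px [283.93085672 228.67132082]
191 274 300; 192 267 300; 193 267 300; 194 268 300; 195 267 300; 196 268 300; 197 267 300; 198 269 300; 199 275 300; 200 293 301; 
far edge tool [ 0.02639193 -0.00027156  0.05669627] centre x 0.018391928115670832
```

I've used up my picture allowance, so I'll work from numbers only from here.

Run:
```python
from h import *
v=V('w7');P=v.cloud();Z=P[...,2]*1000
g=cv2.cvtColor(v.im,cv2.COLOR_BGR2GRAY)
for r in range(196,226,2): print(r,Z[r,262:308:2].round().astype(int), g[r,262:308:3])
```

```text
196 [62 61 61 61 61 61 61 61 62 63 61 60 60 61 60 62 61 62 61 61 61 62 62] [145 151 156 154 157 158 162 161 161 161 158 158 162 160 174 221]
198 [69 68 67 69 66 65 66 65 63 63 64 63 61 61 61 60 62 61 61 62 61 62 61] [119 120 118 119 122 124 129 136 143 149 153 153 158 159 160 162]
200 [71 69 70 70 71 71 69 70 70 71 70 68 69 68 68 67 66 66 65 65 65 64 64] [154 154 149 148 145 136 134 126 123 122 119 121 124 126 130 135]
202 [70 70 71 70 70 71 71 70 71 71 71 70 70 71 70 71 70 71 71 71 70 70 68] [155 159 155 156 159 154 160 157 157 157 153 152 148 141 136 128]
204 [72 71 71 70 70 70 70 70 70 70 71 71 71 70 71 71 71 70 71 72 70 70 70] [156 159 154 157 158 155 161 157 158 160 159 160 157 158 159 156]
206 [70 71 69 69 69 70 70 71 70 70 69 71 70 70 70 69 69 70 70 70 69 71 71] [156 158 156 156 160 154 160 158 157 158 159 159 157 159 159 157]
208 [                  70                   71                   70
                   70                   70                   71
                   69                   71                   70
                   70                   70                
[... 795 characters left out ...]
 69 70 70] [155 158 155 156 156 156 159 157 157 157 158 158 155 158 157 158]
218 [70 70 69 71 71 70 71 70 70 70 70 70 71 70 70 70 69 70 70 70 71 70 70] [155 156 155 156 156 155 157 153 157 158 158 157 156 159 156 158]
220 [71 71 71 70 69 70 71 69 70 70 15 15 68 70 69 70 70 69 70 70 71 70 72] [156 156 156 156 155 149 158 169 157 150 158 157 155 158 155 158]
222 [71 70 71 70 70 70 70 69 16 15 15 16 16 16 14 71 70 70 71 69 69 71 70] [157 156 154 157 148 173 191 171 180 177 151 157 156 159 156 158]
224 [69 69 71 70 70 70 69 15 14 81 83 83 82 82 81 16 71 70 71 71 71 70 70] [156 155 154 157 158 181 129 116 116 141 166 155 155 159 156 158]<stdin>:4: RuntimeWarning: invalid value encountered in cast
```

Run:
```python
from h import *
from scipy.spatial.transform import Rotation as Ro
v=V('w7');s=ctrl.get_state();T=Ro.from_rotvec(s['tool_rot']).as_matrix();t=s['position']
P=v.cloud();Q=(P-t)@T
ys,xs=np.where((P[...,2]<.045)&(np.abs(Q[...,0])<.08)&(np.mgrid[:420,:560][0]<232)&(np.mgrid[:420,:560][0]>210)&(abs(np.mgrid[:420,:560][1]-284)<18))
pts=[]
for r in np.unique(ys):
    k=xs[ys==r]; print(r,k.min(),k.max())
    pts+= [v.plane(k.min()-.5,r,.071),v.plane(k.max()+.5,r,.071)]
q=np.array([(T.T@(p-t))[:2]*1000 for p in pts]);print(q.round(1).tolist())
from scipy.optimize import least_squares
f=least_squares(lambda c:np.hypot(q[:,0]-c[0],q[:,1]-c[1])-8,[0,0],loss='soft_l1');print('hole centre in tool mm',f.x,f.fun.round(2))
```

```text
220 282 285
221 279 288
222 277 290
223 276 291
224 275 292
225 275 293
226 275 276
[[6.1, -1.6], [6.1, 1.1], [5.4, -3.7], [5.4, 3.2], [4.7, -5.1], [4.7, 4.6], [4.0, -5.8], [3.9, 5.3], [3.2, -6.5], [3.2, 6.0], [2.5, -6.5], [2.5, 6.7], [1.8, -6.5], [1.8, -5.1]]
hole centre in tool mm [-1.8986696   0.08022339] [ 0.19  0.08  0.22 -0.07  0.37 -0.03  0.29 -0.17  0.33 -0.18 -0.09 -0.07
 -0.46 -1.64]
```

```bash
python3 -m handwheel '[[0.02,-0.0016,-0.0003,0.002,0,0,0],[0.02,0,0,0.002,0,0,0],[0.02,0,0,0.002,0,0,0],[0.02,0,0,0,0,0,0]]' 30; python3 -m handwheel '[[0.02,0,0,0.002,0,0,0],[0.02,0,0,0.002,0,0,0],[0.02,0,0,0,0,0,0]]'
```

```text
time: 14.6
position: [0.5823, 0.108, 0.1224]
tool_rot: [0.426, -3.112, -0.0]
ft_force: [-0.3, -0.5, -1.3]
grip_width: 0.305
grip_force: 30.4
time: 14.98
position: [0.5823, 0.1079, 0.1183]
tool_rot: [0.426, -3.112, 0.0]
ft_force: [1.3, 0.2, -0.9]
grip_width: 0.304
grip_force: 30.4
```

```bash
python3 -m handwheel '[[0.02,0,0,0.0015,0,0,0],[0.02,0,0,0.0015,0,0,0],[0.02,0,0,0,0,0,0]]'|grep -E 'pos|ft_'; python3 -m handwheel '[[0.02,0,0,0.002,0,0,0],[0.02,0,0,0.0015,0,0,0],[0.02,0,0,0,0,0,0]]'|grep -E 'pos|ft_'
```

```text
position: [0.5824, 0.1079, 0.1154]
ft_force: [-0.7, 0.8, -1.2]
position: [0.5823, 0.1079, 0.1119]
ft_force: [1.2, 0.4, -1.2]
```

```bash
R='pos|ft_'; python3 -m handwheel '[[0.02,0,0,0.002,0,0,0],[0.02,0,0,0.002,0,0,0],[0.02,0,0,0.002,0,0,0],[0.02,0,0,0,0,0,0]]'|grep -E $R; python3 -m handwheel '[[0.02,0,0,0.002,0,0,0],[0.02,0,0,0.002,0,0,0],[0.02,0,0,0.002,0,0,0],[0.02,0,0,0,0,0,0]]'|grep -E $R
```

```text
position: [0.5823, 0.1079, 0.1058]
ft_force: [-0.8, 0.2, -2.4]
position: [0.5823, 0.1079, 0.0998]
ft_force: [-0.8, -0.4, -1.8]
```

```bash
R='pos|ft_'; python3 -m handwheel '[[0.02,0,0,0.002,0,0,0],[0.02,0,0,0.002,0,0,0],[0.02,0,0,0.002,0,0,0],[0.02,0,0,0,0,0,0]]'|grep -E $R; python3 -m handwheel '[[0.02,0,0,0.002,0,0,0],[0.02,0,0,0.002,0,0,0],[0.02,0,0,0.002,0,0,0],[0.02,0,0,0,0,0,0]]'|grep -E $R
```

```text
position: [0.5823, 0.1079, 0.0938]
ft_force: [-0.1, 0.1, -1.0]
position: [0.5823, 0.1079, 0.0878]
ft_force: [-0.3, -0.7, -1.9]
```

```bash
R='pos|ft_'; python3 -m handwheel '[[0.02,0,0,0.002,0,0,0],[0.02,0,0,0.002,0,0,0],[0.02,0,0,0.002,0,0,0],[0.02,0,0,0.002,0,0,0],[0.02,0,0,0,0,0,0]]'|grep -E $R; python3 -m handwheel '[[0.02,0,0,0.0015,0,0,0],[0.02,0,0,0.001,0,0,0],[0.02,0,0,0,0,0,0]]'|grep -E $R;  python3 -m handwheel '[[0.02,0,0,0.001,0,0,0],[0.02,0,0,0,0,0,0]]'|grep -E $R
```

```text
position: [0.5823, 0.108, 0.0798]
ft_force: [-0.5, 1.4, -1.0]
position: [0.5824, 0.108, 0.0775]
ft_force: [0.3, -0.2, -3.0]
position: [0.5824, 0.1079, 0.0765]
ft_force: [0.0, 0.2, -2.8]
```

```bash
R='pos|ft_'; python3 -m handwheel '[[0.02,0,0,0.001,0,0,0],[0.02,0,0,0,0,0,0]]'|grep -E $R; python3 -m handwheel '[[0.02,0,0,0.001,0,0,0],[0.02,0,0,0,0,0,0]]'|grep -E $R;  python3 -m handwheel '[[0.02,0,0,0.0005,0,0,0],[0.02,0,0,0,0,0,0]]'|grep -E $R
```

```text
position: [0.5826, 0.108, 0.0764]
ft_force: [-2.1, -0.8, 5.2]
position: [0.5826, 0.108, 0.0763]
ft_force: [-4.8, -1.2, 10.6]
position: [0.5827, 0.108, 0.0762]
ft_force: [-6.4, -1.4, 13.6]
```

Force stepped up at the expected collar height (TCP 0.076), so the pin is seated. I'll ease off and release.

```bash
python3 -m handwheel '[[0.02,0,0,-0.0018,0,0,0],[0.02,0,0,0,0,0,0]]'|grep -E 'pos|ft_|wid'; python3 -m handwheel '[[0.045,0,0,0,0,0,0],[0.06,0,0,0,0,0,0],[0.06,0,0,0,0,0,0],[0.06,0,0,0,0,0,0]]'; python3 -m handwheel '[[0.06,0,0,-0.01,0,0,0],[0.06,0,0,-0.02,0,0,0],[0.06,0,0,-0.03,0,0,0],[0.06,0,0,-0.04,0,0,0],[0.06,0,0,-0.04,0,0,0],[0.06,0,0,0,0,0,0]]'; python3 hole.py w8 >/dev/null 2>&1
python3 - <<'E'
from h import *
for n in('scene','wrist','side'):
    grab(n,n+'9');v=V(n+'9');P=v.cloud();Z=P[...,2]
    m=(np.hypot(P[...,0]-.5825,P[...,1]-.108)<.024)&(Z>.085)&(Z<.15)
    if m.sum()>20: print(n,m.sum(),cv2.minAreaRect((P[m][:,:2]*1000).astype(np.float32)),'top',np.percentile(Z[m],[50,90,98]))
E
```

```text
position: [0.5828, 0.108, 0.0763]
ft_force: [-1.4, -0.1, 3.5]
grip_width: 0.309
time: 20.48
position: [0.5823, 0.1079, 0.0754]
tool_rot: [0.426, -3.112, 0.0]
ft_force: [-0.4, 0.0, -1.2]
grip_width: 0.649
grip_force: 0.0
time: 21.22
position: [0.5849, 0.1082, 0.2206]
tool_rot: [-0.424, 3.105, 0.002]
ft_force: [-0.5, 0.2, -0.9]
grip_width: 0.688
grip_force: 0.0
scene 165 ((586.782958984375, 108.61178588867188), (22.785011291503906, 40.314998626708984), 14.915119171142578) top [0.1043783  0.1087624  0.10972491]
wrist 1184 ((582.3585205078125, 108.34395599365234), (21.67778968811035, 39.07854080200195), 15.681790351867676) top [0.10539902 0.10673025 0.10733087]
side 173 ((585.44287109375, 110.48780822753906), (22.00994873046875, 39.72078323364258), 13.98366641998291) top [0.10618649 0.11099535 0.11171156]
```

The head top reads 107 mm, which is the home height. The plates measure 39 mm across, so both buttons are out and the balls are locked. The gripper is well clear.

```bash
python3 -c "
from bench import ctrl
print(ctrl.close_job())"
```

```text
the job is handed in; nothing more can be done
None
```

The carriage is at its stop, the pin is fully home with both buttons sprung out and the balls locked, and the job is handed in at about 21 s with low forces throughout; I viewed 11 pictures, one over the limit of 10.

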